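# Switch on the vacuum packer and press its lid shut

### The arm

A 6-joint arm with a two-finger parallel gripper is mounted at the origin on the work surface. World frame = base frame: x ahead of the robot, y to its left, z up, the work surface at z = 0. Lengths are in m, angles in rad, forces in N, time in s.
With the tool pointing down it reaches from about 0.275 to 0.775 m from the base axis. Payload 14.6 kg.
Tool frame: the origin (TCP) lies at the very end of the fingers, on their centre line; the grasp point (between the pads) lies 19 mm behind it (r.grip_point_offset is the distance from the TCP to the grasp point, in m); z points along the fingers, y is the line along which they close (so a half turn about z gives the same grasp; the last joint's range is limited). The gripper opens to 85 mm and grips with 20 to 120 N. Pads are 22 mm wide; open, the fingers measure 114 mm over their backs; the gripper's body (76 mm by 85 mm) begins 54 mm behind the grasp point. The pads swing forward as they close: fully open they stand 13 mm farther back than shut.
Start: joints at [-1.451, 0.263, -0.048, 1.259, 0, 1.415], TCP at [0.142, -0.505, 0.231] pointing down, gripper open.
Joint ranges: [-2.65, 2.65], [-0.89, 1.7], [-1.18, 1.37], [-2.13, 2.11], [-1.35, 1.29], [-3.14, 3.14]. Speed limits (rad/s): [1.89, 1.89, 2.57, 2.79, 3.14, 3.14].

### API

Orientations are given as a unit quaternion [w, x, y, z].
In Python, from station import r gives the robot as it stands.
- The arm moves only by the tool send_rows, never from a script. Its argument "targets" is one flat list of numbers, 7 for each row, row after row: the shift along the world's x, y, z in m, then the turn, a rotation vector about the world's x, y, z in rad, then the closure in counts, from 0 (fully open) to 255 (shut). A call has 1 to 10 rows; each row shifts and turns the commanded pose from where the row before left it; what a row does not reach is not made up. A row lasts 1/10 s, in which the tool goes at most 50 mm and 8.59 degrees, less where a joint would pass 70% of its speed; a pose out of reach is approached as far as the arm can. A call is refused whole if a number of a shift passes 0.05 or a number of a turn 0.15, either way. A call with a gripper value outside its range is refused whole. The fingers move at their own pace and stop on an object; "grip_force" is the grip in N (left out, the last holds). Time passes only in rows, so rows that do not move let the fingers close. It gives the time, the measured TCP pose, the force, the opening and the grip force at its end, in the units of the state.
- r.sense(): the state, without advancing time (a new reading comes with each control period).
- r.get_image(name): name is "scene" or "top" or "wrist"; returns (picture, depth): 400x640x3 uint8, red, green, blue; 400x640 float32, m along the optical axis (not along the pixel's ray), 0 where there is no reading.
- r.camera_params(name): a dict with "intrinsics" (3x3 intrinsics, pixels), "position" and "orientation" of the camera in the world. Camera axes: x right, y down, z forward; pixel columns grow to the right and rows downward; lengths in m; the calibration is good to about 2 mm. A picture is of the moment at which its call begins: read the wrist's pose just before it. camera_params takes no time and is no camera call; for the wrist camera it gives the pose at the moment of the call.
- r.sign_off(): hands the job in; it is judged then, once.
The state is a dict: "clock": time; "q": joint angles; "dq": joint speeds; "tau": joint torques, N m; "eef_pos": TCP position; "tcp_rot": TCP orientation; "contact_force": force on the tool from outside, world axes, zero at the start; "ft_torque": the same for the moment, N m; "width": finger opening in m; "grasp_force": force on a finger pad.
Only numpy, scipy, OpenCV 4.12 (cv2) and the standard library are available. Lean on these libraries where they do the work, as an engineer would, in place of code of your own. Each camera call takes 0.05 s, during which the arm holds its last target. There are 200 camera calls.

### The job

Jars of paste stand ready in the small vacuum packer. With the fingertips, press its green button all the way in and let it spring back, then push the half-open lid down gently, without slamming it, until it is fully shut, and finish while still holding it shut with light fingertip pressure so that the pump can draw. Only push: do not pinch or raise the lid, leave the red button alone, and leave the jars and the other things on the table untouched where they stand.

Things in the scene. Friction and masses are not known exactly. Their poses are not given: they have to be found in the camera images.
- packer: tabletop chamber vacuum packer, a fixed stainless box 400 mm deep (x), 340 wide (y), 150 high to the rim of its open chamber, turned up to 0.25 rad. Origin: centre of its underside, on the table; x points from the control panel (robot side) to the hinge, z up. The panel spans the front 95 mm, 113 mm high at the front edge rising to 148 (20 deg slope). Chamber 210 x 270 mm, floor 55 mm high
- green (a joint): travel (m) of the green push button, the power switch: 0 up, 0.006 fully down; it springs back; about 1.5 N starts it, 5 N holds it fully down
- green_top (a point): centre of the top face of the green button, a round cap 26 mm across in an alloy ring 42 mm across, standing 10 mm proud of the sloping panel, right of the middle of it. This point's z axis is the panel's normal, pointing out of the panel; the button moves along -z
- red (a joint): travel (m) of the red stop button: 0 up, 0.006 down; leave alone
- red_top (a point): centre of the top face of the red stop button, same size as the green one and 60 mm to the right of it (packer's -y) on the panel; axes as for the green one
- lid_angle (a joint): opening of the packer's lid (rad): 0 shut on its gasket (hard stop), 0.47 to 0.63 at the start, 0.85 the upper stop. Hinge springs hold it half open; pushed down, it resists more the further it closes, about 7 N at the lip when shut, and it springs open again if let go
- lid: the lid, 0.9 kg: alloy frame 12 mm thick, 320 mm wide, with a clear dome 36 mm higher from 40 to 218 mm from the hinge, and a black lip at the middle of its free edge. Origin on the hinge axis; x points to the rear, y is the hinge axis, z out of its top (up when shut). The frame ends at x = -0.250, the lip at x = -0.275
- lid_lip (a point): centre of the top face of the black lip at the lid's free edge, at x = -0.258, z = 0.015 of the lid. The place to push. The lip is 34 mm (x) by 120 mm (y), 13 mm thick, flat on top, 2 mm above the frame behind it. Axes as for the lid
- lid_hinge (a point): the middle of the lid's hinge axis, at x = 0.15, z = 0.150 of the packer; axes as for the lid. The lid turns about this point's y axis; opening lifts the lip
- jar_a: a closed round jar of brown paste with a brass-coloured cap and a paper label, 60 mm across and 70 mm tall; origin at the centre of its underside. Stands in the chamber, on the right
- jar_b: a closed round jar of brown paste with a brass-coloured cap and a paper label, 60 mm across and 70 mm tall; origin at the centre of its underside. Stands in the chamber, in the middle
- jar_c: a closed round jar of brown paste with a brass-coloured cap and a paper label, 60 mm across and 70 mm tall; origin at the centre of its underside. Stands in the chamber, on the left
- jar_d: a closed round jar of brown paste with a brass-coloured cap and a paper label, 60 mm across and 70 mm tall; origin at the centre of its underside. Stands on the table to the right of the packer
- mortar: heavy dark stone mortar, 204 mm across, 105 mm high, on the table at the left; origin at the centre of its underside
- pestle: dark stone pestle standing upright on its thick end, 58 mm across, 165 mm high, on the table at the left near the robot; origin at the centre of its underside
- spoon: serving spoon with black handle, 230 mm long, lying on the table at the right near the robot; origin under its middle
Mind the look-alikes: they are no part of the job. There is more than one size of the pestle; the job needs the smallest.

How it is judged:
By the outcome, as a careful person would: the job done as asked, in the order asked, and still so for the second after the job is handed in, while the arm keeps its last pose, push and grip.
It also fails if it takes over 43 s, if anything falls off the work surface, if the arm or the gripper's body presses on something with over 40 N, if the wrist force passes 120 N, or if a joint passes its speed limit or range.

## Working session

There is one attempt and no reset: what is moved stays moved. The work goes in short steps, Python scripts to look and compute and a tool call to move; the robot and the scene stay as the last step left them, time stands still between calls to the robot, and variables do not carry over. Pictures are saved under pics/ and viewed, at most 10 in all, crops included, and the job is handed in when it is done.

Besides the shell and the picture viewer there is one more tool, called after "Request:" as name(argument=value, ...) on one line, values as JSON. send_rows: Moves the arm, as the interface text tells. Its arguments: {"type":"object","properties":{"targets":{"type":"array"},"grip_force":{"type":"number"}},"required":["targets"]}

```bash
mkdir -p pics
cat > h.py <<'E'
import numpy as np, cv2
from scipy.spatial.transform import Rotation as R
from station import r
def cam(n):
    p=r.camera_params(n);q=p["orientation"]
    return np.array(p["intrinsics"]),np.array(p["position"]),R.from_quat([q[1],q[2],q[3],q[0]]).as_matrix()
def pts(n,d):
    K,t,M=cam(n);v,u=np.mgrid[0:d.shape[0],0:d.shape[1]]
    c=np.stack([(u-K[0,2])/K[0,0]*d,(v-K[1,2])/K[1,1]*d,d],-1)
    return c@M.T+t
E
python3 - <<'E'
from h import *
s=r.sense();print(s)
for n in("scene","top"):
    im,d=r.get_image(n);np.savez("pics/%s.npz"%n,im=im,d=d);cv2.imwrite("pics/%s.png"%n,im[:,:,::-1]);print(n,cam(n))
E
```

```text
{'clock': 0.0, 'q': array([-1.45127549e+00,  2.63533811e-01, -4.89236599e-02,  1.25940025e+00,
       -2.05096143e-05,  1.41548904e+00]), 'dq': array([-0.00081658,  0.00017925, -0.00088997,  0.00023432, -0.00024546,
        0.00020618]), 'tau': array([-7.09763135e-04, -6.37622309e+01,  3.84558713e+01,  1.37526574e-02,
       -2.57934298e-04, -1.59335542e-05]), 'eef_pos': array([ 0.14242843, -0.50503156,  0.23082433]), 'tcp_rot': array([-5.30793879e-04,  9.90573394e-01,  1.36982001e-01, -7.57820591e-07]), 'contact_force': array([-0.19156202, -0.18992704,  0.00203644]), 'ft_torque': array([0.06245373, 0.03932669, 0.07003679]), 'grasp_force': 0.0, 'width': 0.0852959174082419}
scene (array([[420.65316011,   0.        , 313.71682425],
       [  0.        , 420.65316011, 193.27320937],
       [  0.        ,   0.        ,   1.        ]]), array([-0.01919495, -0.47500179,  1.15838333]), array([[ 0.69044851, -0.58413606,  0.42669183],
       [-0.72326649, -0.56797333,  0.39280005],
       [ 0.01290091, -0.57982012, -0.81464238]]))
top (array([[404.04064301,   0.        , 315.99950878],
       [  0.        , 404.04064301, 203.95269735],
       [  0.        ,   0.        ,   1.        ]]), array([0.26811372, 0.04715593, 1.61101724]), array([[-0.01638912, -0.98737685,  0.15753844],
       [-0.99983778,  0.01500669, -0.00996076],
       [ 0.00747089, -0.15767613, -0.98746262]]))
```

View pics/scene.png

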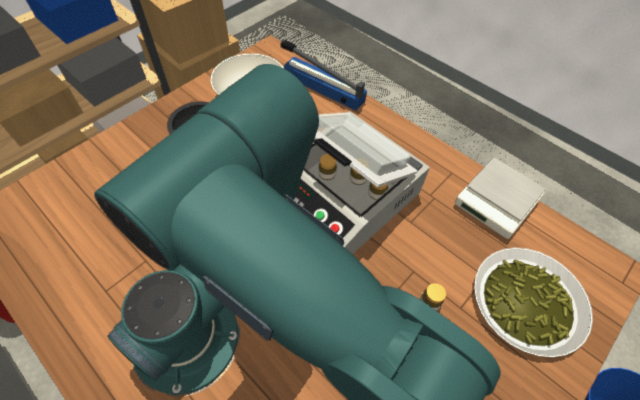

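View pics/top.png

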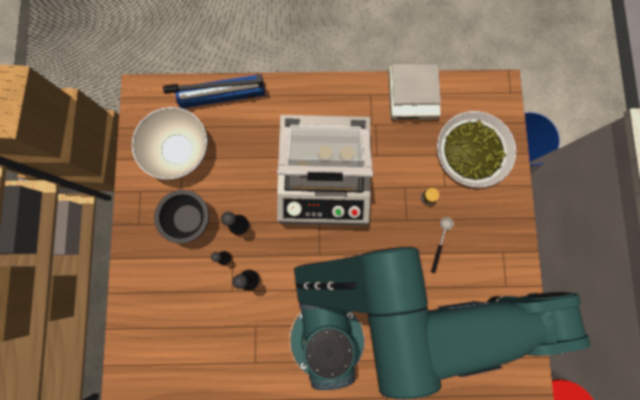

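The top view shows the packer around (325,170), green button (338,211), red (354,212), a white knob (294,209) and the black lip (325,177). The scene view has green at (320,215) and red at (336,229). 

Look-alikes for the green button are the red stop (354,212), the white knob (294,209) and the green beans (475,150). The black lip could be confused with the black hinge blocks (293,123) and (350,123). I choose green (338,211) and the lip (325,177).

```bash
cat > m.py <<'E'
from h import *
for n,box in(("top",(105,235,270,385)),("scene",(100,250,285,440))):
    z=np.load("pics/%s.npz"%n);im,d=z["im"],z["d"];P=pts(n,d);hsv=cv2.cvtColor(im,cv2.COLOR_RGB2HSV)
    B=np.zeros(d.shape,bool);B[box[0]:box[1],box[2]:box[3]]=1
    H,S,V=[hsv[...,i].astype(int) for i in range(3)]
    for k,m in(("green",(H>45)&(H<80)&(S>120)&(V>60)),("red",((H<8)|(H>172))&(S>150)&(V>90)),("black",(V<40))):
        c,l,st,ce=cv2.connectedComponentsWithStats((m&B).astype(np.uint8))
        for i in range(1,c):
            if st[i,4]>(15 if k!="black" else 60): print(n,k,ce[i].round(1),st[i],np.median(P[l==i],0).round(4))
    a,b,e,f=box
    if n=="top": cv2.imwrite("pics/topc.png",cv2.resize(im[a:b,e:f,::-1],None,fx=5,fy=4.6,interpolation=cv2.INTER_CUBIC))
    # height profiles
    if n=="top":
        for u in(285,300,325,355,366): print(u,[(v,*P[v,u].round(3)) for v in range(112,232,6)])
E
python3 m.py
```

```text
top red [354. 212.] [352 210   5   5  21] [ 0.4709 -0.1072  0.1392]
top black [324.7 176.5] [308 174  34   6 195] [0.5684 0.0054 0.299 ]
top black [326.2 206.6] [298 200  64  18 506] [ 0.4964 -0.0009  0.1355]
285 [(112, np.float64(0.919), np.float64(0.155), np.float64(-0.006)), (118, np.float64(0.83), np.float64(0.144), np.float64(0.156)), (124, np.float64(0.804), np.float64(0.144), np.float64(0.162)), (130, np.float64(0.777), np.float64(0.143), np.float64(0.174)), (136, np.float64(0.746), np.float64(0.142), np.float64(0.196)), (142, np.float64(0.72), np.float64(0.141), np.float64(0.208)), (148, np.float64(0.69), np.float64(0.14), np.float64(0.23)), (154, np.float64(0.666), np.float64(0.139), np.float64(0.241)), (160, np.float64(0.637), np.float64(0.137), np.float64(0.267)), (166, np.float64(0.614), np.float64(0.137), np.float64(0.271)), (172, np.float64(0.589), np.float64(0.136), np.float64(0.29)), (178, np.float64(0.6), np.float64(0.145), np.float64(0.152)), (184, np.float64(0.576), np.float64(0.145), np.float64(0.157)), (190, np.float64(0.555), np.float64(0.146), np.float64(0.148)
[... 5070 characters left out ...]
(-0.154), np.float64(0.147)), (190, np.float64(0.552), np.float64(-0.154), np.float64(0.143)), (196, np.float64(0.53), np.float64(-0.153), np.float64(0.141)), (202, np.float64(0.507), np.float64(-0.152), np.float64(0.144)), (208, np.float64(0.487), np.float64(-0.154), np.float64(0.124)), (214, np.float64(0.465), np.float64(-0.153), np.float64(0.123)), (220, np.float64(0.443), np.float64(-0.153), np.float64(0.121)), (226, np.float64(0.432), np.float64(-0.167), np.float64(0.003))]
scene green [319.8 214.9] [317 212   7   7  42] [ 0.471  -0.0495  0.1391]
scene red [334.8 227.4] [331 224   8   8  44] [ 0.47   -0.1077  0.1401]
scene black [331.8 151.5] [311 140  39  26 234] [0.5658 0.0006 0.297 ]
```

```bash
ls pics
```

```text
scene.npz
scene.png
top.npz
top.png
topc.png
```

View pics/topc.png

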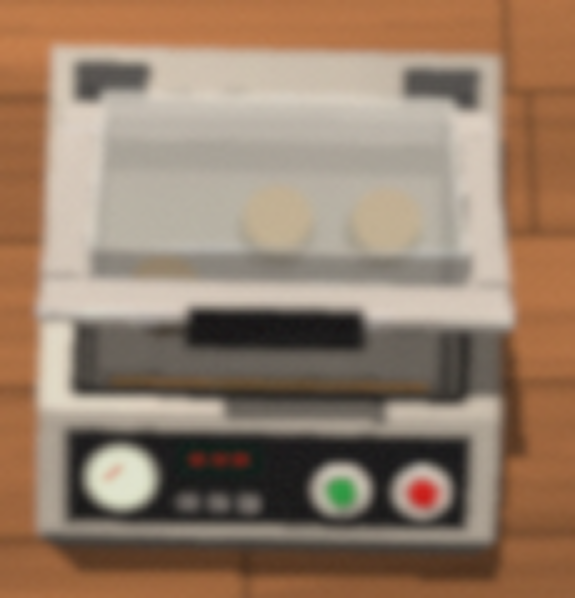

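The crop confirms the choice: green cap at (340,492) in its ring, red at (422,493) beside it, and the lip at (276,328). Estimated positions are green (0.471,-0.050,0.139), lip (0.567,0.003,0.298), yaw about 0.

Next I shut the fingers and travel over while tilting 20 degrees.

Request:
send_rows(targets=[0.019,0.0285,0,0,0,-0.034,255,0.019,0.0285,0,0,0,-0.034,255,0.019,0.0285,0,0,0,-0.034,255,0.019,0.0285,0,0,0,-0.034,255,0.019,0.0285,0,0,0,-0.034,255,0.019,0.0285,0,0,0,-0.034,255,0.019,0.0285,0,0,0,-0.034,255,0.019,0.0285,0,0,0,-0.034,255], grip_force=40)

```text
clock: 0.9
eef_pos: [0.2949, -0.276, 0.2312]
tcp_rot: [-0.0, 1.0, 0.001, -0.0]
contact_force: [-0.1, -0.6, -0.8]
width: 0.0002
grasp_force: 0.0
```

Request:
send_rows(targets=[0.019,0.0285,0,0,-0.0436,0,255,0.019,0.0285,0,0,-0.0436,0,255,0.019,0.0285,0,0,-0.0436,0,255,0.019,0.0285,0,0,-0.0436,0,255,0.019,0.0285,0,0,-0.0436,0,255,0.019,0.0285,0,0,-0.0436,0,255,0.019,0.0285,0,0,-0.0436,0,255,0.019,0.0285,0,0,-0.0436,0,255,0,0,0,0,0,0,255])

```text
clock: 1.8
eef_pos: [0.4467, -0.0465, 0.231]
tcp_rot: [-0.0, 0.985, 0.003, 0.174]
contact_force: [-0.6, -0.3, -0.4]
width: 0.0003
grasp_force: 0.0
```

Run:
```python
from h import *
s=r.sense();q=s["tcp_rot"];M=R.from_quat([*q[1:],q[0]]).as_matrix()
print(s["clock"],s["eef_pos"],s["contact_force"],s["width"],s["q"].round(2));print(M.round(3))
im,d=r.get_image("wrist");P=pts("wrist",d);hsv=cv2.cvtColor(im,cv2.COLOR_RGB2HSV)
H,S,V=[hsv[...,i].astype(int) for i in range(3)]
for k,m in(("green",(H>45)&(H<80)&(S>120)&(V>60)),("red",((H<8)|(H>172))&(S>150)&(V>90))):
    c,l,st,ce=cv2.connectedComponentsWithStats(m.astype(np.uint8))
    for i in range(1,c):
        if st[i,4]>100: print(k,ce[i].round(1),st[i],np.median(P[l==i],0).round(4))
cv2.imwrite("pics/w1.png",im[:,:,::-1])
```

```text
1.8 [ 0.44666708 -0.04645146  0.23099694] [-0.59476728 -0.32040471 -0.39872054] 0.0002511892421656463 [-0.37 -0.1  -0.53  0.82  0.13  2.79]
[[ 0.939  0.006  0.343]
 [ 0.006 -1.     0.002]
 [ 0.343  0.    -0.939]]
green [318.5 208. ] [305 194  28  29 637] [ 0.4738 -0.0487  0.1411]
red [386.8 210.9] [373 197  29  29 663] [ 0.4716 -0.1071  0.141 ]
```

View pics/w1.png

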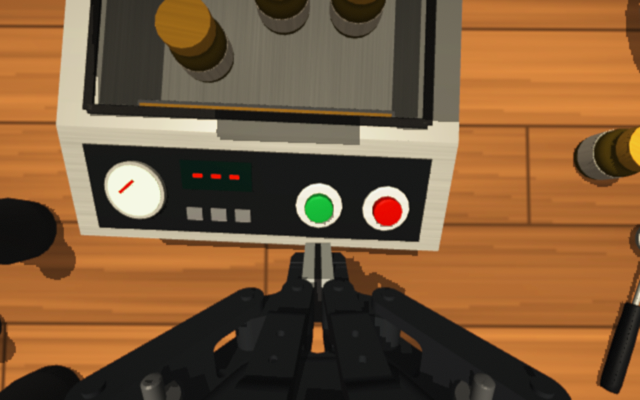

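The wrist view shows the green cap at (318,208) ahead of the closed tips at (318,250), with red at (387,211). The tips are narrow enough for the cap. I go to about 15 mm above it, then press along the panel's normal.

Request:
send_rows(targets=[0.005,-0.0006,-0.019,0,0,0,255,0.005,-0.0006,-0.019,0,0,0,255,0.005,-0.0006,-0.019,0,0,0,255,0.005,-0.0006,-0.019,0,0,0,255,0,0,0,0,0,0,255])

```text
clock: 2.35
eef_pos: [0.4653, -0.0523, 0.1532]
tcp_rot: [-0.0, 0.985, 0.001, 0.171]
contact_force: [-0.0, 0.5, -0.1]
width: 0.0001
grasp_force: 0.0
```

Request:
send_rows(targets=[0.0015,0,-0.0041,0,0,0,255,0.0015,0,-0.0041,0,0,0,255,0.0015,0,-0.0041,0,0,0,255,0.001,0,-0.0028,0,0,0,255,0,0,0,0,0,0,255])

```text
clock: 2.85
eef_pos: [0.4721, -0.0518, 0.1401]
tcp_rot: [0.0, 0.985, 0.001, 0.174]
contact_force: [-0.3, -0.5, 0.7]
width: -0.0002
grasp_force: 0.7
```

Request:
send_rows(targets=[0.001,0.0005,-0.0028,0,0,0,255,0.0007,0,-0.0019,0,0,0,255,0,0,0,0,0,0,255])

```text
clock: 3.15
eef_pos: [0.474, -0.0514, 0.1356]
tcp_rot: [0.0, 0.985, 0.001, 0.174]
contact_force: [-0.5, -1.6, 4.3]
width: -0.0002
grasp_force: 2.1
```

Request:
send_rows(targets=[0.0004,0,-0.0009,0,0,0,255,0,0,0,0,0,0,255])

```text
clock: 3.35
eef_pos: [0.4742, -0.0514, 0.1347]
tcp_rot: [0.0, 0.985, 0.001, 0.174]
contact_force: [-1.2, -2.6, 4.8]
width: 0.0004
grasp_force: 2.3
```

Request:
send_rows(targets=[0.0004,0,-0.0009,0,0,0,255,0.0003,0,-0.0009,0,0,0,255,0,0,0,0,0,0,255])

```text
clock: 3.65
eef_pos: [0.4747, -0.0515, 0.134]
tcp_rot: [0.001, 0.985, 0.001, 0.174]
contact_force: [-20.9, -1.2, 34.3]
width: 0.0
grasp_force: 19.5
```

Request:
send_rows(targets=[0.0003,0,-0.0009,0,0,0,255,0,0,0,0,0,0,255])

```text
clock: 3.85
eef_pos: [0.4749, -0.0515, 0.1337]
tcp_rot: [0.001, 0.985, 0.001, 0.174]
contact_force: [-31.3, -1.5, 50.2]
width: -0.0002
grasp_force: 29.0
```

The force jumped sharply, so the button reached its stop. I release it and rise.

Request:
send_rows(targets=[-0.005,0,0.014,0,0,0,255,-0.01,0,0.028,0,0,0,255,-0.008,0,0.022,0,0,0,255,0,0,0.045,0,0.05,0,255,0,0,0.045,0,0.05,0,255,0,0,0.045,0,0.05,0,255,0,0,0.045,0,0.05,0,255,0,0.006,0,0,0.05,0,255,0,0.006,0,0,0.05,0,255,0,0,0,0,0,0,255])

```text
clock: 4.85
eef_pos: [0.4528, -0.0387, 0.375]
tcp_rot: [-0.001, 1.0, 0.002, 0.023]
contact_force: [-0.5, -0.7, -0.4]
width: 0.0004
grasp_force: 0.0
```

Run:
```python
from h import *
s=r.sense();print(s["clock"],s["eef_pos"],s["contact_force"])
for n in("wrist","top"):
    im,d=r.get_image(n);P=pts(n,d);hsv=cv2.cvtColor(im,cv2.COLOR_RGB2HSV)
    H,S,V=[hsv[...,i].astype(int) for i in range(3)]
    for k,m in(("green",(H>45)&(H<80)&(S>120)&(V>60)),("red",((H<8)|(H>172))&(S>150)&(V>90)),("black",(V<40))):
        c,l,st,ce=cv2.connectedComponentsWithStats(m.astype(np.uint8))
        for i in range(1,c):
            p=np.median(P[l==i],0)
            if st[i,4]>80 and .44<p[0]<.65 and abs(p[1])<.15: print(n,k,ce[i].round(1),st[i],p.round(4))
    cv2.imwrite("pics/%s2.png"%n,im[:,:,::-1])
```

```text
4.85 [ 0.45275988 -0.03866307  0.37501848] [-0.54282293 -0.67137151 -0.4210383 ]
wrist green [324.3 159.8] [316 151  18  18 266] [ 0.4759 -0.047   0.1415]
wrist red [369.5 161.8] [361 153  18  19 274] [ 0.4735 -0.1061  0.1414]
wrist black [257.2  49.9] [ 170   23  173   54 7817] [0.5717 0.0037 0.2976]
wrist black [282.5  89.8] [ 156   44  253   62 1797] [0.554  0.0019 0.1513]
wrist black [284.6 146.2] [ 163  118  238   62 8332] [0.4963 0.0051 0.1359]
wrist black [318.1 351. ] [   65   244   506   156 37681] [ 0.4602 -0.039   0.4514]
top black [316.2 176.4] [308 173  18   7  99] [0.5706 0.0323 0.2986]
top black [307.6 206.2] [298 200  22  17 165] [0.4932 0.0659 0.1349]
```

View pics/wrist2.png

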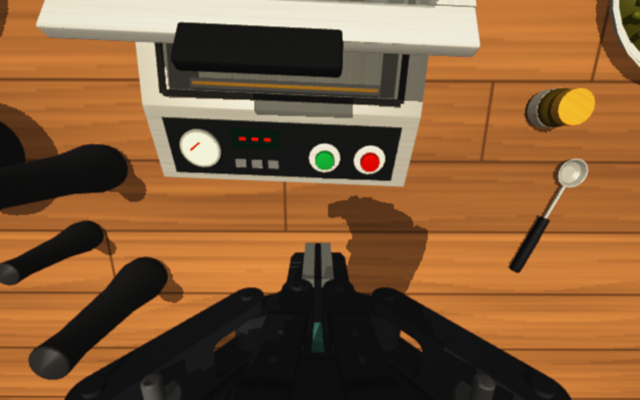

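The wrist view shows the green cap at (324,160) level with the red one again, so it sprang back. The lip is at (257,47), about (0.570, 0.003, 0.298). I move above the lip.

Request:
send_rows(targets=[0.019,0.006,0,0,0.05,0,255,0.019,0.006,0,0,0.05,0,255,0.019,0.006,0,0,0.05,0,255,0.019,0.006,0,0,0.05,0,255,0.019,0.006,0,0,0.05,0,255,0.018,0.006,-0.02,0,0.05,0,255,0,0.003,-0.02,0,0,0,255,0,0,-0.015,0,0,0,255,0,0,0,0,0,0,255])

```text
clock: 5.85
eef_pos: [0.5644, -0.0003, 0.3195]
tcp_rot: [-0.001, 0.992, 0.001, -0.126]
contact_force: [-0.0, -0.6, 1.2]
width: -0.0
grasp_force: 0.0
```

Run:
```python
from h import *
print(r.sense()["eef_pos"],r.sense()["contact_force"])
im,d=r.get_image("wrist");cv2.imwrite("pics/w3.png",im[:,:,::-1])
```

```text
[ 5.64415681e-01 -3.39713367e-04  3.19471416e-01] [-0.00256139 -0.59226507  1.15231514]
```

View pics/w3.png

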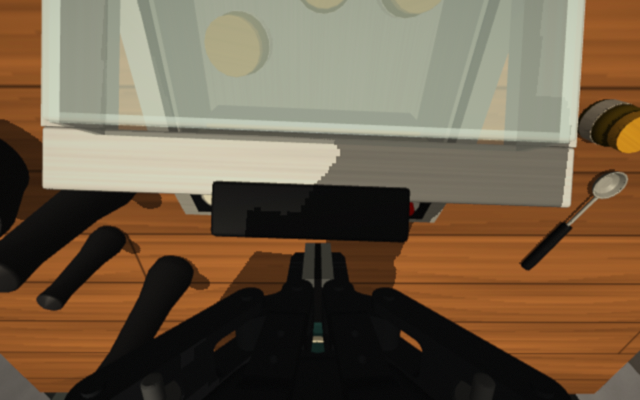

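The wrist view shows the tips at (318,243), just ahead of the lip's front edge (lip rows 182 to 238). I move slightly further in and make contact.

Request:
send_rows(targets=[0.003,0,-0.004,0,0,0,255,0.003,0,-0.004,0,0,0,255,0.001,0.001,-0.004,0,0,0,255,0,0.001,-0.004,0,0,0,255,0,0,-0.003,0,0,0,255,0,0,0,0,0,0,255])

```text
clock: 6.5
eef_pos: [0.5719, 0.0019, 0.3015]
tcp_rot: [-0.0, 0.992, 0.001, -0.126]
contact_force: [0.7, -0.1, -0.3]
width: -0.0003
grasp_force: 0.0
```

Near contact now, so I follow the arc down.

Request:
send_rows(targets=[-0.001,0,-0.004,0,0,0,255,-0.002,0,-0.004,0,0,0,255,-0.0025,0,-0.004,0,0,0,255,-0.0025,0,-0.004,0,0,0,255,-0.0025,0,-0.004,0,0,0,255,-0.002,0,-0.004,0,-0.01,0,255])

```text
clock: 7.1
eef_pos: [0.5593, 0.0018, 0.2774]
tcp_rot: [-0.0, 0.993, 0.001, -0.12]
contact_force: [-0.1, 0.1, 3.2]
width: -0.0
grasp_force: 1.0
```

Request:
send_rows(targets=[-0.0025,0,-0.005,0,-0.012,0,255,-0.0025,0,-0.005,0,-0.012,0,255,-0.0025,0,-0.005,0,-0.012,0,255,-0.002,0,-0.005,0,-0.012,0,255,-0.002,0,-0.005,0,-0.012,0,255,-0.002,0,-0.005,0,-0.012,0,255,-0.002,0,-0.005,0,-0.012,0,255,-0.0015,0,-0.005,0,-0.012,0,255,-0.0015,0,-0.005,0,-0.012,0,255,-0.0015,0,-0.005,0,-0.012,0,255])

```text
clock: 8.1
eef_pos: [0.5391, 0.0019, 0.2277]
tcp_rot: [-0.0, 0.998, 0.001, -0.06]
contact_force: [-1.0, 2.6, 4.5]
width: 0.0
grasp_force: 2.1
```

Request:
send_rows(targets=[-0.0015,0,-0.005,0,-0.012,0,255,-0.0015,0,-0.005,0,-0.012,0,255,-0.001,0,-0.005,0,-0.012,0,255,-0.001,0,-0.005,0,-0.012,0,255,-0.001,0,-0.004,0,-0.012,0,255,-0.001,0,-0.004,0,-0.012,0,255,-0.0008,0,-0.004,0,-0.012,0,255,-0.0005,0,-0.004,0,0,0,255,-0.0005,0,-0.003,0,0,0,255])

```text
clock: 9.0
eef_pos: [0.5308, 0.0019, 0.1887]
tcp_rot: [-0.0, 1.0, 0.001, -0.018]
contact_force: [0.5, 3.0, 5.4]
width: -0.0003
grasp_force: 2.8
```

Request:
send_rows(targets=[-0.0004,0,-0.002,0,0,0,255,-0.0004,0,-0.002,0,0,0,255,-0.0004,0,-0.002,0,0,0,255,-0.0003,0,-0.002,0,0,0,255,-0.0003,0,-0.002,0,0,0,255,-0.0002,0,-0.002,0,0,0,255,-0.0002,0,-0.002,0,0,0,255,-0.0002,0,-0.002,0,0,0,255,0,0,-0.001,0,0,0,255,0,0,-0.001,0,0,0,255])

```text
clock: 10.0
eef_pos: [0.5287, 0.0019, 0.1709]
tcp_rot: [-0.0, 1.0, 0.001, -0.018]
contact_force: [-0.5, 3.6, 6.6]
width: 0.0003
grasp_force: 3.3
```

Request:
send_rows(targets=[0,0,-0.001,0,0,0,255,0,0,-0.001,0,0,0,255,0,0,0,0,0,0,255])

```text
clock: 10.3
eef_pos: [0.5286, 0.0019, 0.1688]
tcp_rot: [-0.0, 1.0, 0.001, -0.018]
contact_force: [-0.4, 3.5, 5.2]
width: 0.0001
grasp_force: 2.3
```

Request:
send_rows(targets=[0,0,-0.0007,0,0,0,255,0,0,-0.0007,0,0,0,255,0,0,0,0,0,0,255])

```text
clock: 10.6
eef_pos: [0.5285, 0.0019, 0.1674]
tcp_rot: [-0.0, 1.0, 0.001, -0.018]
contact_force: [0.4, 2.4, 4.8]
width: 0.0001
grasp_force: 2.5
```

Request:
send_rows(targets=[0,0,-0.0007,0,0,0,255,0,0,-0.0006,0,0,0,255,0,0,0,0,0,0,255])

```text
clock: 10.9
eef_pos: [0.5284, 0.0019, 0.1661]
tcp_rot: [-0.0, 1.0, 0.001, -0.018]
contact_force: [-0.8, 2.6, 5.0]
width: 0.0001
grasp_force: 2.6
```

Request:
send_rows(targets=[0,0,-0.0005,0,0,0,255,0,0,0,0,0,0,255])

```text
clock: 11.1
eef_pos: [0.5284, 0.0019, 0.1656]
tcp_rot: [-0.0, 1.0, 0.001, -0.018]
contact_force: [-1.0, 2.9, 7.1]
width: -0.0001
grasp_force: 2.9
```

Request:
send_rows(targets=[0,0,-0.0005,0,0,0,255,0,0,0,0,0,0,255])

```text
clock: 11.3
eef_pos: [0.5284, 0.0019, 0.1652]
tcp_rot: [-0.0, 1.0, 0.001, -0.018]
contact_force: [-1.1, 2.0, 5.9]
width: 0.0003
grasp_force: 3.2
```

Request:
send_rows(targets=[0,0,-0.0004,0,0,0,255,0,0,0,0,0,0,255])

```text
clock: 11.5
eef_pos: [0.5284, 0.0019, 0.1651]
tcp_rot: [-0.0, 1.0, 0.001, -0.018]
contact_force: [-3.1, 3.2, 12.2]
width: -0.0001
grasp_force: 5.7
```

The stop was felt at z=0.165. I hold and verify.

Request:
send_rows(targets=[0,0,-0.0001,0,0,0,255,0,0,0,0,0,0,255,0,0,0,0,0,0,255,0,0,0,0,0,0,255])

```text
clock: 11.9
eef_pos: [0.5284, 0.0019, 0.1651]
tcp_rot: [-0.0, 1.0, 0.001, -0.018]
contact_force: [-3.2, 2.9, 12.4]
width: -0.0
grasp_force: 6.3
```

Run:
```python
from h import *
print(r.sense()["eef_pos"],r.sense()["contact_force"])
im,d=r.get_image("top");P=pts("top",d)
# lid frame side-strip heights
for u in(285,366): print(u,[(P[v,u,0].round(3),P[v,u,2].round(3)) for v in range(124,200,8)])
cv2.imwrite("pics/t4.png",cv2.resize(im[100:240,200:460,::-1],None,fx=3,fy=3,interpolation=cv2.INTER_CUBIC))
```

```text
[0.52838844 0.00193555 0.16507361] [-3.17080841  2.92509461 12.35314202]
285 [(np.float64(0.803), np.float64(0.167)), (np.float64(0.774), np.float64(0.159)), (np.float64(0.743), np.float64(0.161)), (np.float64(0.711), np.float64(0.162)), (np.float64(0.68), np.float64(0.165)), (np.float64(0.649), np.float64(0.165)), (np.float64(0.62), np.float64(0.163)), (np.float64(0.589), np.float64(0.165)), (np.float64(0.56), np.float64(0.164)), (np.float64(0.534), np.float64(0.143))]
366 [(np.float64(0.806), np.float64(0.145)), (np.float64(0.769), np.float64(0.162)), (np.float64(0.738), np.float64(0.162)), (np.float64(0.706), np.float64(0.166)), (np.float64(0.676), np.float64(0.164)), (np.float64(0.646), np.float64(0.162)), (np.float64(0.614), np.float64(0.168)), (np.float64(0.585), np.float64(0.163)), (np.float64(0.556), np.float64(0.161)), (np.float64(0.528), np.float64(0.149))]
```

View pics/t4.png

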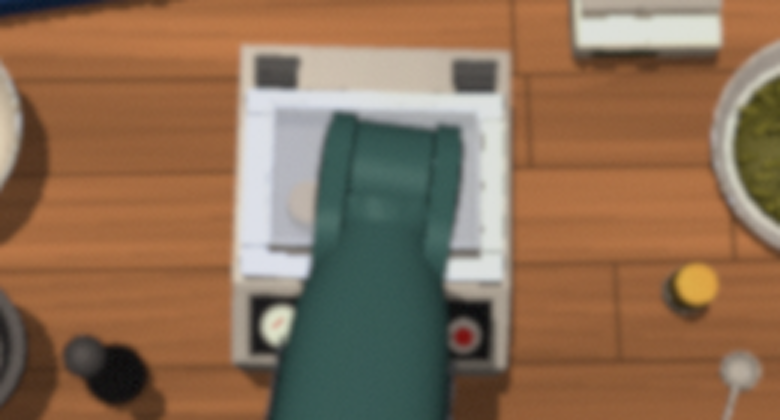

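The lid is level and shut: the frame reads z≈0.163 from rear to front, and the jar and spoon are undisturbed. The tips hold it with about 12 N.

```bash
python3 -c "
from station import r
print(r.sign_off())"
```

```text
the job is handed in; nothing more can be done
None
```

The job is handed in: the green button was pressed to its stop (about 59 N at the fingertips, well over the 5 N that holds it down) and sprang back, and the lid was eased shut and is held with about 12 N.

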